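# Log the orange sample magazine with the contact reader

### The job

Take the yellow contact reader out of its stand and press its red sprung nose gently and squarely onto the middle of the label on the orange-capped sample magazine, so that the nose is pushed part of the way in, and hold it still there for two seconds. Then stand the reader upright in its stand again, fully down on its black flange, and let go; do not press the reader on the blue or green labels, and leave the bottle, dishes and tip box alone.

Things in the scene. Friction and masses are not known exactly. Their poses are not given: they have to be found in the camera images.
- wand_grip (a point): Middle of the yellow square handle (28 x 28 mm, 84 mm long) of the contact reader, about 0.18 kg in all, which starts upright in its stand. z runs along the reader from nose to handle; x and y are square to the handle's flat sides. Along z from here: handle's top end +40 mm, its foot -44 mm, flange underside -50 mm, barrel's end -84 mm, nose face -102 mm. Free to be gripped from above.
- wand_flange (a point): Centre of the underside of the reader's round black flange (44 mm across, 6 mm thick), z as for the handle. In the stand the flange rests on the rim. Below it is a round black barrel, 24 mm across and 34 mm long, then the nose.
- nose: Red round sprung nose of the reader, 16 mm across, standing 18 mm out of the barrel. Origin: centre of its flat end face; z towards the handle. It slides into the barrel by up to 12 mm: it starts to give at 2 N, takes 0.4 N more per mm, and meets a hard stop at 7 N. It reads while held with 3 N or more (2.5 mm in); more than 15 N on it, from anything, harms it.
- stand_mouth (a point): Centre of the mouth of the reader's fixed grey stand, z up: a square cup, 46 mm outside, 36 mm inside, its rim (the height of this point) 64 mm above the bench, on a 90 x 80 mm black foot. The barrel hangs in it with the flange on the rim, and the nose hangs free of the floor.
- slot_orange: Rim centre of the fixed white square sleeve (76 mm wide, rim 50 mm above the bench, foot 96 x 90 mm) holding the orange-capped magazine, itself fixed. z is the label's outward normal, 20 degrees from vertical, leaning to the side with the orange tab. The cap is a 54 x 54 x 16 mm plate; where its label is, see sleeve_orange_rim.
- sleeve_orange_rim (a point): The same rim centre with z upright. The white 30 mm square label lies in the middle of the cap's sloping top. Its centre is straight above this point (vertically, not along the label's normal), 12 to 36 mm higher: the magazine stands on more or fewer hidden trays, so the height differs each time, is not reported and has to be felt or seen.
- slot_blue: The same for the sleeve with the blue-capped magazine: not to be read.
- slot_green: The same for the sleeve with the green-capped magazine: not to be read.
- bottle: White bottle, 56 mm across, 110 mm high, origin at the centre of its underside. Leave alone.
- dishes: Pack of three clear dishes, 90 mm across, 41 mm high, origin at the centre of its underside. Leave alone.
- tipbox: Blue box of pipette tips, 85 x 120 mm (x, y), 57 mm high, origin at the centre of its underside. Leave alone.
Things that resemble listed ones, but are neither listed nor needed, are in the scene too. What is shaped like the part that bears wand_grip but pink or purple is not meant.

How it is judged:
By the outcome, as a careful person would: the job done as asked, in the order asked, and still so for the second after the job is handed in, with the robot touching nothing.
It also fails if it takes over 59 s, if anything falls off the work surface, if the arm or the gripper's body presses on something with over 40 N, if the wrist force passes 120 N, or if a joint passes its speed limit or range.

### The arm

A 6-joint arm with a two-finger parallel gripper is mounted at the origin on the work surface. World frame = base frame: x ahead of the robot, y to its left, z up, the work surface at z = 0. Lengths are in m, angles in rad, forces in N, time in s.
With the tool pointing down it reaches from about 0.275 to 0.875 m from the base axis. Payload 12.5 kg.
Tool frame: the origin (TCP) lies at the very end of the fingers, on their centre line; the grasp point (between the pads) lies 19 mm behind it; z points along the fingers, y is the line along which they close (so a half turn about z gives the same grasp; the last joint's range is limited). The gripper opens to 85 mm and grips with 20 to 120 N. Pads are 22 mm wide; open, the fingers measure 114 mm over their backs; the gripper's body (76 mm by 85 mm) begins 54 mm behind the grasp point. The pads swing forward as they close: fully open they stand 13 mm farther back than shut.
Start: joints at [1.034, 0.351, 1.652, -0, 1.139, -0.085], TCP at [0.24, 0.495, 0.231] pointing down, gripper open.
Joint ranges: [-2.75, 2.75], [-0.79, 2.1], [0.01, 2.65], [-1.57, 4.71], [0.07, 3.14], [-2.87, 2.87]. Speed limits (rad/s): [2.22, 2.22, 2.79, 3.14, 3.14, 3.14].

### API

Orientations are given as a 3x3 rotation matrix whose columns are the frame's x, y, z axes.
In Python, from bench import manip gives the robot as it stands. Calls block until the motion is done:
- manip.move_ptp(position, orientation): joint-space move of the TCP to a pose.
- manip.move_l(position, attitude=None, max_speed=0.15): straight line of the TCP; attitude=None keeps the orientation; max_speed is the mean speed in m/s.
- manip.move_j(angles): joint-space move.
- manip.set_gripper(opening, effort=None): opening from 0.0 (shut) to 1.0 (fully open); effort is the grip in N (None keeps the last); returns when the fingers have stopped.
- manip.dwell(seconds).
- manip.inverse_kinematics(position, orientation): joint angles nearest the present ones, or None.
- manip.grab_frame(name): name is "scene" or "top" or "wrist"; returns (picture, depth): 420x560x3 uint8, red, green, blue; 420x560 float32, m along the optical axis (not along the pixel's ray), 0 where there is no reading.
- manip.get_calibration(name): a dict with "camera_matrix" (3x3 intrinsics, pixels), "R" (3x3) and "t" (3): a world point X has camera coordinates R X + t. Camera axes: x right, y down, z forward; pixel columns grow to the right and rows downward; lengths in m; the calibration is good to about 2 mm. A picture is of the moment at which its call begins: read the wrist's pose just before it. get_calibration takes no time and is no camera call; for the wrist camera it gives the pose at the moment of the call.
A pose or a line that the arm cannot do raises manip.Unreachable and nothing moves.
- manip.sign_off(): hands the job in; it is judged then, once.
Trained networks look in the newest picture that a camera, given by its name, has taken for a name from the list of things; names that differ only in an ending like _2 or _b are one class to them, and where a whole thing is asked for, a point or a joint stands for the part that bears it (a point fixed in the world has none). Each returns a list of dicts, best first, with "confidence" (0 to 1); they miss things now and then, are a little off and sometimes report something else, mostly with a low value. They report only what shows in the picture. A call takes as long as a camera call. They do not tell look-alikes from the thing itself.
- manip.look_for(camera, name): "at" ([x, y, z] in m, in world coordinates, good to about 4 mm: the middle of the surface that is visible of it).
Readings, each from a call of its own:
- manip.current_time(): time.
- manip.current_qpos(): joint angles.
- manip.current_joint_vel(): joint speeds.
- manip.current_joint_torque(): joint torques, N m.
- manip.current_ee_pos(): TCP position.
- manip.current_tcp_rot(): TCP orientation.
- manip.current_force(): force on the tool from outside, world axes, zero at the start.
- manip.current_ft_torque(): the same for the moment, N m.
- manip.current_grip_width(): opening from 0.0 (shut) to 1.0 (fully open).
- manip.current_grip_force(): force on a finger pad.
Only numpy, scipy, OpenCV 4.12 (cv2) and the standard library are available. Lean on these libraries where they do the work, as an engineer would, in place of code of your own. Each camera call takes 0.05 s, during which the arm holds its last target. There are 200 camera calls.

## Working session

There is one attempt and no reset: what is moved stays moved. The work goes in short steps, each a Python script; the robot and the scene stay as the last script left them, time stands still between calls to the robot, and variables do not carry over. Pictures are saved under pics/ and viewed, at most 10 in all, crops included, and the job is handed in when it is done.

```bash
mkdir -p pics; ls
cat > h.py <<'E'
import numpy as np, cv2
from bench import manip as m
def grab(n):
    c=m.get_calibration(n); p,d=m.grab_frame(n); return p,d,c
def cloud(d,c):
    K=np.array(c["camera_matrix"]);R=np.array(c["R"]);t=np.array(c["t"])
    v,u=np.mgrid[:d.shape[0],:d.shape[1]]
    X=np.stack([(u-K[0,2])/K[0,0]*d,(v-K[1,2])/K[1,1]*d,d],-1)
    W=(X-t)@R; W[d<=0]=np.nan; return W
def save(n,p): cv2.imwrite('pics/'+n+'.png',cv2.cvtColor(p,cv2.COLOR_RGB2BGR))
E
python3 - <<'E'
from h import *
for n in("scene","top"):
    p,d,c=grab(n); save(n,p); np.savez(n+'.npz',p=p,d=d,W=cloud(d,c))
    K=np.array(c["camera_matrix"]);R=np.array(c["R"]);t=np.array(c["t"])
    print(n,'cam at',-R.T@t)
    for k in("wand_grip","wand_flange","stand_mouth","slot_orange","slot_blue","slot_green","bottle","dishes","tipbox"):
        for r in m.look_for(n,k)[:4]:
            q=K@(R@np.array(r["at"])+t); print(k,np.round(r["at"],3),round(r["confidence"],2),(q[:2]/q[2]).astype(int))
print(m.current_time())
E
```

```text
pics
scene cam at [ 1.02037474 -0.50781465  0.83443426]
wand_grip [0.589 0.364 0.09 ] 0.95 [368 167]
wand_grip [0.482 0.291 0.109] 0.8 [326 156]
wand_grip [0.368 0.303 0.09 ] 0.67 [300 144]
wand_flange [0.48  0.294 0.114] 0.7 [326 155]
wand_flange [0.589 0.368 0.087] 0.7 [369 167]
wand_flange [0.369 0.301 0.086] 0.56 [299 146]
stand_mouth [0.492 0.284 0.02 ] 0.78 [324 181]
bottle [0.453 0.049 0.063] 0.9 [262 203]
dishes [ 0.462 -0.103  0.041] 0.96 [223 239]
dishes [0.492 0.285 0.014] 0.6 [324 183]
tipbox [0.679 0.212 0.058] 0.83 [362 215]
top cam at [0.33358224 0.02437894 1.00144697]
wand_grip [0.471 0.297 0.127] 0.93 [164 226]
wand_grip [0.578 0.372 0.108] 0.93 [139 183]
wand_grip [0.363 0.303 0.12 ] 0.83 [158 273]
wand_flange [0.47  0.297 0.13 ] 0.82 [163 226]
wand_flange [0.368 0.302 0.121] 0.82 [159 271]
wand_flange [0.581 0.376 0.108] 0.59 [137 182]
stand_mouth [0.465 0.286 0.002] 0.96 [182 236]
bottle [0.437 0.062 0.081] 0.68 [265 244]
dishes [ 0.446 -0.089  0.042] 0.97 [325 243]
tipbox [0.665 0.232 0.056] 0.85 [203 157]
1.0
```

View pics/scene.png

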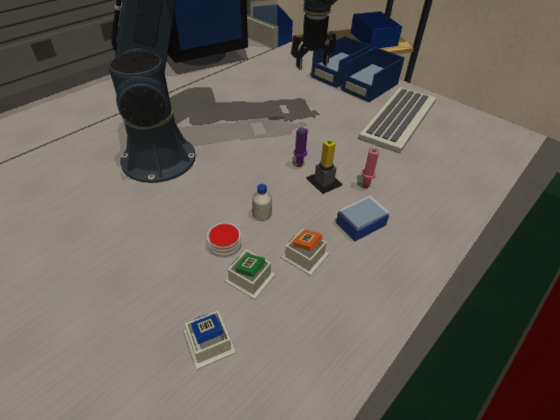

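View pics/top.png

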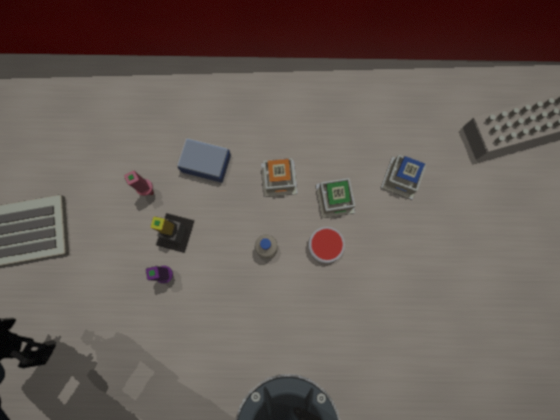

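The scene view shows the yellow reader at (328,155), with look-alikes in pink at (370,167) and purple at (300,145). The orange cap is at (307,243). In the top view, yellow is at (160,225), pink at (140,183), purple at (158,273) and orange at (280,172). By the description I choose yellow, and I'll check it close up with the wrist camera.

Run:
```python
from h import *
z=np.load('top.npz');W=z['W'];p=z['p']
for n,(u,v) in dict(orange=(280,172),stand=(178,243),yel=(160,225)).items(): print(n,W[v,u])
c=m.get_calibration("wrist");R=np.array(c["R"]);t=np.array(c["t"])
T=np.array(m.current_tcp_rot());print('T',T.round(3));print('cam in tool',T.T@(-R.T@t-m.current_ee_pos()),'\n',(T.T@R.T).round(3),c["camera_matrix"])
down=T
o=W[172,280]
# view orange from above
for n,pos in (("wy",[0.45,0.29,0.33]),("wo",[o[0]-0.02,o[1],0.30])):
    m.move_ptp(pos,T); p,d,c=grab("wrist"); save(n,p); np.savez(n+'.npz',p=p,d=d,W=cloud(d,c)); print(n,m.current_time())
    for k in("wand_grip","stand_mouth","slot_orange","sleeve_orange_rim"):
        for r in m.look_for("wrist",k)[:3]: print(k,np.round(r["at"],3),round(r["confidence"],2))
a=np.hstack([cv2.imread('pics/wy.png'),cv2.imread('pics/wo.png')]); cv2.imwrite('pics/w2.png',cv2.resize(a,(800,300)))
```

```text
orange [0.62422548 0.02959841 0.07283126]
stand [0.44642914 0.2953958  0.00447327]
yel [0.46929868 0.29770244 0.15595877]
T [[-0.9    0.437  0.   ]
 [ 0.437  0.9    0.   ]
 [-0.     0.    -1.   ]]
cam in tool [ 0.07375781  0.00040372 -0.14124632] 
 [[ 0.    -0.957 -0.289]
 [ 1.     0.     0.001]
 [-0.001 -0.289  0.957]] [[313.33582517   0.         280.81248205]
 [  0.         313.33582517 214.69231916]
 [  0.           0.           1.        ]]
wy 2.2333
wand_grip [0.468 0.302 0.151] 0.82
wand_grip [0.573 0.379 0.114] 0.75
wand_grip [0.364 0.314 0.143] 0.65
slot_orange [0.652 0.242 0.054] 0.38
sleeve_orange_rim [0.622 0.072 0.024] 0.76
sleeve_orange_rim [0.466 0.306 0.155] 0.41
wo 3.65
wand_grip [0.582 0.368 0.058] 0.8
stand_mouth [0.508 0.291 0.006] 0.68
stand_mouth [0.586 0.028 0.04 ] 0.6
sleeve_orange_rim [0.599 0.046 0.006] 0.61
```

View pics/w2.png

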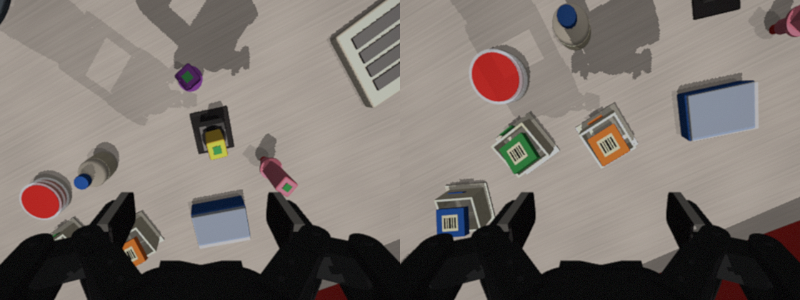

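The left half (wy) shows the yellow reader with its green top dot in the black-footed stand at about (216,150). Pink is at (285,185) and purple at (190,77). The right half (wo) shows the orange cap with its label at (605,145).

Run:
```python
from h import *
def sheet(z,zl,zh,cmask,box):
    W=z['W'];k=cmask&(W[...,2]>zl)&(W[...,2]<zh)&(abs(W[...,0]-box[0])<box[2])&(abs(W[...,1]-box[1])<box[2]);return W[k]
def rect(P): return cv2.minAreaRect((P[:,:2]*1000).astype(np.float32))
z=np.load('wy.npz');p=z['p'].astype(int);r,g,b=p[...,0],p[...,1],p[...,2]
P=sheet(z,.14,.17,np.ones_like(r,bool),(.468,.30,.04));print('top',len(P),np.nanmedian(P,0),rect(P))
yl=(r>g)&(g>2*b)&(r>60);P=sheet(z,.06,.17,yl,(.468,.30,.04));
for lo in np.arange(.07,.16,.02):
    Q=P[(P[:,2]>lo)&(P[:,2]<lo+.02)]; print('yel',lo.round(2),len(Q),Q.mean(0).round(4) if len(Q) else '')
blk=(r+g+b<150);P=sheet(z,-.005,.012,blk,(.455,.295,.07));print('foot',len(P),rect(P),P.mean(0))
P=sheet(z,.055,.068,np.ones_like(r,bool),(.46,.30,.045));print('rim/flange',len(P),rect(P))
z=np.load('wo.npz');p=z['p'].astype(int);r,g,b=p[...,0],p[...,1],p[...,2]
c0=(.624,.03,.06)
P=sheet(z,.052,.12,np.ones_like(r,bool),c0)
yo=(r>1.6*b)&(r>1.3*g)&(r>80);O=sheet(z,.045,.12,yo,c0);print('orange',len(O),rect(O),O.mean(0),O[:,2].min(),O[:,2].max())
for i in range(4):
    if i==0: k=np.ones(len(O),bool)
    A=np.c_[O[k][:,:2],np.ones(k.sum())];s=np.linalg.lstsq(A,O[k][:,2],rcond=None)[0]
    e=O[:,2]-np.c_[O[:,:2],np.ones(len(O))]@s;k=abs(e)<.0025
n=np.array([-s[0],-s[1],1]);n/=np.linalg.norm(n);print('n',n,np.degrees(np.arccos(n[2])),'yaw',np.degrees(np.arctan2(n[1],n[0])),k.sum())
Wp=z['W'].reshape(-1,3);on=(abs(Wp[:,2]-np.c_[Wp[:,:2],np.ones(len(Wp))]@s)<.003)&(abs(Wp[:,0]-c0[0])<.045)&(abs(Wp[:,1]-c0[1])<.045)
C=Wp[on];print('cap top',len(C),rect(C),C.mean(0),'z at rect c',s@[*(np.array(rect(C)[0])/1000),1])
m0=(z['W'][...,2]>.045)&(z['W'][...,2]<.055);P=sheet(z,.044,.054,~yo,(.62,.03,.065));print('sleeve rim',len(P),rect(P))
P=sheet(z,-.01,.012,(r>130)&(abs(r-b)<25),(.62,.03,.08));print('foot',len(P))
for n_,Zf in(('wy','wy'),('wo','wo')):
    W=np.load(Zf+'.npz')['W'];print('bench z',np.nanmedian(W[:,:,2][abs(W[...,2])<.02]))
u=np.load('wo.npz')['p'];cv2.imwrite('pics/wo_c.png',cv2.resize(u[130:250,230:370,::-1],None,fx=4,fy=4,interpolation=2))
q=np.load('wy.npz')['p'];cv2.imwrite('pics/wy_c.png',cv2.resize(q[130:240,240:360,::-1],None,fx=4,fy=4,interpolation=2))
```

```text
top 716 [0.47267717 0.30593424 0.15238498] ((474.98980712890625, 305.59295654296875), (27.991422653198242, 28.425735473632812), 79.46903228759766)
yel 0.07 53 [0.4616 0.309  0.082 ]
yel 0.09 78 [0.4615 0.3086 0.1002]
yel 0.11 92 [0.4615 0.3084 0.1205]
yel 0.13 110 [0.4617 0.3086 0.1408]
yel 0.15 198 [0.4707 0.3062 0.152 ]
foot 1404 ((474.3580627441406, 306.0928039550781), (77.03264617919922, 87.18800354003906), 76.69064331054688) [0.46066522 0.30929912 0.00459207]
rim/flange 354 ((475.0621643066406, 305.54534912109375), (45.92505645751953, 46.999732971191406), 76.5295639038086)
orange 1354 ((635.1852416992188, 33.42287063598633), (62.198890686035156, 54.16130065917969), 6.584791660308838) [0.62990709 0.03368699 0.07337625] 0.046644689448917 0.0841465041105268
n [-0.33734843 -0.0385967   0.94058829] 19.84941202170527 yaw -173.47305742272042 1317
cap top 1950 ((629.8795166015625, 32.81808853149414), (51.506492614746094, 54.08989334106445), 6.75518274307251) [0.629653  0.0332573 0.073705 ] z at rect c 0.07356929520401334
sleeve rim 639 ((629.4622192382812, 32.701717376708984), (76.59781646728516, 76.21766662597656), 6.5487494468688965)
foot 8121
bench z -0.0014492999995235445
bench z -0.0014319933357425435
```

View pics/wy_c.png

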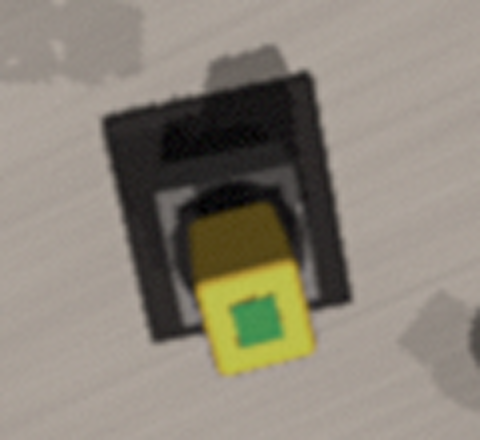

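View pics/wo_c.png

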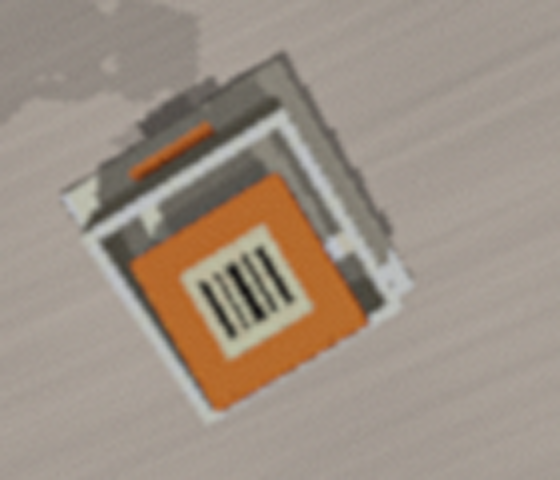

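The crop confirms the yellow reader with its square handle and black flange. Its top is at z≈0.154 and the handle and stand centre at (0.475, 0.3055), turned 77°, which matches the given sizes. The orange label lies in the middle of its cap at (0.630, 0.033, 0.075), with the normal 19.9° from vertical leaning towards the tab at −x. Now I'll grasp and lift.

```bash
cat >> h.py <<'E'
a=np.radians(77); Rg=np.c_[[-np.sin(a),np.cos(a),0],[np.cos(a),np.sin(a),0],[0,0,-1.]]
Rg[:,0]=np.cross(Rg[:,1],Rg[:,2])
G=np.array([.475,.3055,.095])
from scipy.spatial.transform import Rotation as Ro
y=np.radians(-173.45);n=np.array([np.sin(np.radians(20))*np.cos(y),np.sin(np.radians(20))*np.sin(y),np.cos(np.radians(20))])
ax=np.cross([0,0,1],n);ax/=np.linalg.norm(ax)
Rp=Ro.from_rotvec(ax*np.radians(20)).as_matrix()@Rg
L=np.array([.6298,.0328,.075]); NOSE=.083
E
python3 - <<'E'
from h import *
print(np.linalg.det(Rg),Rp[:,2]+n, m.inverse_kinematics(L+n*(NOSE+.03),Rp))
m.set_gripper(.75,60)
m.move_ptp(G+[0,0,.1],Rg); m.move_l(G,max_speed=.1)
print(m.current_time(),m.current_force())
m.set_gripper(0,60)
print(m.current_grip_width(),m.current_grip_force(),m.current_force())
m.move_l(G+[0,0,.13],max_speed=.12); m.dwell(.2)
print(m.current_time(),m.current_grip_width(),m.current_force(),m.current_ee_pos())
p,d,c=grab("scene");save('lift',p);cv2.imwrite('pics/lift_c.png',cv2.resize(p[80:260,240:420,::-1],None,fx=3,fy=3,interpolation=2))
E
```

```text
1.0 [-1.11022302e-16 -6.93889390e-18  1.11022302e-16] [-0.05681751  0.34800796  1.84031522  0.10165691  0.6113372  -1.47392259]
6.575 [-0.62943915 -0.56697986  0.27858965]
0.3186016654095694 47.07486569881439 [-0.60373492  0.36599677  4.55290009]
8.4333 0.32110493312745225 [ 0.00428731 -0.23741283 -1.21883965] [0.47484874 0.30540071 0.22447315]
```

View pics/lift_c.png

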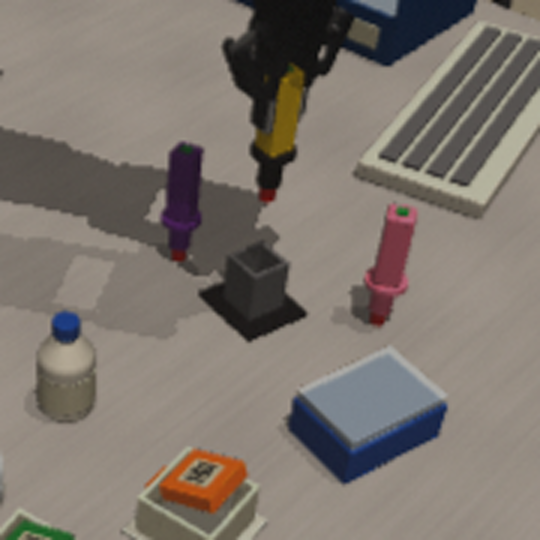

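The crop shows the reader held clear of the stand, with its nose at (267,195). I'll check its tilt and nose position from depth, with the closer wrist view too.

Run:
```python
from h import *
print(m.current_grip_force())
for cn in("scene","wrist","top"):
    p,d,c=grab(cn);W=cloud(d,c);np.savez('l_'+cn,p=p,d=d,W=W);q=p.astype(int);r,g,b=q[...,0],q[...,1],q[...,2]
    box=(abs(W[...,0]-.475)<.06)&(abs(W[...,1]-.3055)<.06)&(W[...,2]>.1)&(W[...,2]<.31)
    for nm,k in(("yel",box&(r>1.15*g)*0+box&(g>2*b)&(r>60)),("red",box&(r>2.2*g)&(r>60)&(g<1.3*b+10))):
        P=W[k];print(cn,nm,len(P))
        if len(P)>5:
            print('  mean',P.mean(0).round(4),'z',P[:,2].min().round(3),P[:,2].max().round(3))
        if nm=="yel" and len(P)>60:
            print('  slope x,y per z',np.polyfit(P[:,2],P[:,0],1)[0],np.polyfit(P[:,2],P[:,1],1)[0])
    # pixel axis compare with predicted projection of vertical axis
    K=np.array(c["camera_matrix"]);R=np.array(c["R"]);t=np.array(c["t"])
    tcp=m.current_ee_pos()
    for dz in(-.083,-.065,-.025,.059):
        x=K@(R@(tcp+[0,0,dz])+t);print('  proj',dz,(x[:2]/x[2]).round(1))
    if cn=="scene":
        for nm,k in(("yel",box&(g>2*b)&(r>60)),("red",box&(r>2.2*g)&(r>60))):
            v,u=np.nonzero(k);
            for vv in range(v.min(),v.max()+1,3): print('   ',nm,vv,u[v==vv].mean().round(1),len(u[v==vv]),end=';')
            print()
```

```text
47.00526416301727
scene yel 420
  mean [[[-0.7953 -0.0689  0.3344]
  [-0.7945 -0.0658  0.3339]
  [-0.7927 -0.0631  0.3337]
  ...
  [ 0.5364  2.1707  0.1582]
  [ 0.5392  2.1799  0.1569]
  [ 0.5429  2.1847  0.1567]]

 [[-0.7953 -0.0689  0.3344]
  [-0.7945 -0.0658  0.3339]
  [-0.7927 -0.0631  0.3337]
  ...
  [ 0.5364  2.1707  0.1582]
  [ 0.5392  2.1799  0.1569]
  [ 0.5429  2.1847  0.1567]]

 [[-0.7953 -0.0689  0.3344]
  [-0.7945 -0.0658  0.3339]
  [-0.7927 -0.0631  0.3337]
  ...
  [ 0.5364  2.1707  0.1582]
  [ 0.5392  2.1799  0.1569]
  [ 0.5429  2.1847  0.1567]]

 ...

 [[-0.7953 -0.0689  0.3344]
  [-0.7945 -0.0658  0.3339]
  [-0.7927 -0.0631  0.3337]
  ...
  [ 0.5364  2.1707  0.1582]
  [ 0.5392  2.1799  0.1569]
  [ 0.5429  2.1847  0.1567]]

 [[-0.7953 -0.0689  0.3344]
  [-0.7945 -0.0658  0.3339]
  [-0.7927 -0.0631  0.3337]
  ...
  [ 0.5364  2.1707  0.1582]
  [ 0.5392  2.1799  0.1569]
  [ 0.5429  2.1847  0.1567]]

 [[-0.7953 -0.0689  0.3344]
  [-0.7945 -0.0658  0.3339]
  [-0.7927 -0.0631  0.3337]
  ...
  [ 0.5364  2.1707  0.1582]
  [ 0.5392  2.1799  0.1569]
  [ 0.5429  2.1847  0.1567]]] z nan nanTraceback (most recent call last):
  File "<stdin>", line 11, in <module>
    raise TypeError("expected 1D vector for x")
TypeError: expected 1D vector for x
```

Silly mask expression; I'll fix it.

Run:
```python
from h import *
tcp=np.array(m.current_ee_pos());print(tcp)
for cn in("scene","wrist"):
    p,d,c=grab(cn);W=cloud(d,c);q=p.astype(int);r,g,b=q[...,0],q[...,1],q[...,2]
    box=(abs(W[...,0]-.475)<.06)&(abs(W[...,1]-.3055)<.06)&(W[...,2]>.1)&(W[...,2]<.31)
    K=np.array(c["camera_matrix"]);R=np.array(c["R"]);t=np.array(c["t"])
    ks={"yel":box&(g>2*b)&(r>60),"red":box&(r>2.2*g)&(r>60)}
    for nm,k in ks.items():
        P=W[k];print(cn,nm,len(P))
        if len(P)<6: continue
        v,u=np.nonzero(k);print('  mean',P.mean(0).round(4),'z',P[:,2].min().round(3),P[:,2].max().round(3),'uv',u.mean().round(1),v.mean().round(1))
        for vv in range(v.min(),v.max()+1,3): print('',vv,u[v==vv].mean().round(1),(v==vv).sum(),end=';')
        print()
        if nm=="yel": print('  slope',np.polyfit(P[:,2],P[:,0],1)[0],np.polyfit(P[:,2],P[:,1],1)[0])
    for dz in(-.083,-.065,-.025,.059):
        x=K@(R@(tcp+[0,0,dz])+t);print('  proj',dz,(x[:2]/x[2]).round(1))
```

```text
[0.47490966 0.30545656 0.22467505]
scene yel 239
  mean [0.4854 0.2997 0.2397] z 0.197 0.284 uv 334.3 118.3
 102 338.0 1; 105 337.5 6; 108 336.5 8; 111 335.5 8; 114 335.5 8; 117 335.0 7; 120 335.0 7; 123 334.0 7; 126 331.5 12; 129 332.0 11; 132 330.5 2;
  slope 0.06548735817963616 0.04824702906512499
scene red 18
  mean [0.4784 0.3006 0.1482] z 0.141 0.155 uv 328.8 144.4
 143 329.0 5; 146 328.5 4;
  proj -0.083 [328.6 145. ]
  proj -0.065 [329.3 140. ]
  proj -0.025 [330.9 128.4]
  proj 0.059 [334.4 102. ]
wrist yel 8918
  mean [0.4641 0.3083 0.2626] z 0.196 0.3 uv 280.1 300.4
 232 280.5 42; 235 280.5 48; 238 281.0 51; 241 280.8 51; 244 281.0 53; 247 280.5 54; 250 280.5 56; 253 281.0 56; 256 280.5 58; 259 281.1 58; 262 281.0 61; 265 280.8 61; 268 281.0 63; 271 281.0 65; 274 280.5 66; 277 281.0 67; 280 280.5 68; 283 281.0 69; 286 281.0 71; 289 280.5 72; 292 281.0 73; 295 281.0 75; 298 280.5 76; 301 281.0 77; 304 280.2 77; 307 280.5 80; 310 281.0 81; 313 280.7 82; 316 281.0 83; 319 281.0 85; 322 280.8 85; 325 281.1 86; 328 281.0 87; 331 280.5 86; 334 280.5 86; 337 280.6 84; 340 281.0 85; 343 281.0 85; 346 281.0 48; 349 281.8 47; 352 281.0 48; 355 272.6 48; 358 272.9 49; 361 272.8 49; 364 266.5 48; 367 61.5 2;
  slope 0.08604011585090653 -0.034937205442447175
wrist red 15
  mean [0.4672 0.3078 0.1433] z 0.14 0.158 uv 280.7 212.5
 212 280.5 8;
  proj -0.083 [280.  222.1]
  proj -0.065 [279.9 230.1]
  proj -0.025 [279.8 253.4]
  proj 0.059 [279.2 360.5]
```

Run:
```python
from h import *
p,d,c=grab("wrist");W=cloud(d,c);q=p.astype(int);r,g,b=q[...,0],q[...,1],q[...,2]
P=(W[(g>2*b)&(r>60)&(W[...,2]>.19)&(W[...,2]<.285)]-m.current_ee_pos())@Rg
k=abs(P[:,0]-np.median(P[:,0]))<.006;P=P[k]
for z in np.arange(-.06,.03,.01):
    Q=P[abs(P[:,2]-z)<.005]
    if len(Q): print(z.round(2),len(Q),Q.mean(0).round(4))
print('tilt deg (about tool y, x)',np.degrees(np.polyfit(P[:,2],P[:,0],1)[0]))
```

```text
-0.06 1639 [ 0.0109  0.0005 -0.0567]
-0.05 1480 [ 0.0135  0.0004 -0.0505]
-0.04 1070 [ 0.0136  0.0004 -0.0402]
-0.03 832 [ 0.0137  0.0004 -0.0302]
-0.02 667 [ 0.0137  0.0005 -0.0201]
-0.01 541 [ 0.0138  0.0004 -0.0101]
0.0 440 [ 0.0138  0.0004 -0.0002]
0.01 380 [0.0139 0.0004 0.0099]
0.02 268 [0.0139 0.0006 0.0192]
tilt deg (about tool y, x) 1.8307855178135122
```

The reader is straight (the face is parallel to within 0.3°) and centred in the grip to 0.5 mm. Now the guarded press.

Run:
```python
from h import *
def fn(k=5):
    s=[]
    for _ in range(k): s.append(np.array(m.current_force())); m.dwell(.02)
    return np.mean(s,0)
print(m.current_time())
m.move_ptp(L+n*(NOSE+.06),Rp); m.move_l(L+n*(NOSE+.010),max_speed=.1); m.dwell(.3)
f0=fn(10);print(m.current_time(),f0,m.current_ee_pos())
ok=False
for s in np.arange(.008,-.014,-.001):
    m.move_l(L+n*(NOSE+s),max_speed=.02); m.dwell(.05)
    f=(fn()-f0)@n; e=(np.array(m.current_ee_pos())-L)@n-NOSE
    print(round(s*1e3,1),round(e*1e3,2),f.round(2),m.current_time())
    if f>4.3: ok=True;break
if ok: 
    m.dwell(.4);print(fn()-f0,(fn()-f0)@n)
    R=np.array(m.current_tcp_rot());print('axis err deg',np.degrees(np.arccos(-R[:,2]@n)),np.array(m.current_ee_pos())-n*NOSE)
    p,d,c=grab("scene");save('press',p);cv2.imwrite('pics/press_c.png',cv2.resize(p[200:290,250:370,::-1],None,fx=5,fy=5,interpolation=2))
```

```text
8.6833
10.9417 [-0.30681623 -0.42126091 -1.59352443] [0.5982009  0.02916257 0.16255086]
8.0 7.96 -0.19 11.325
7.0 7.01 0.01 11.7083
6.0 6.01 0.26 12.0917
5.0 5.0 -0.68 12.475
4.0 4.0 -0.12 12.8583
3.0 3.01 0.03 13.2417
2.0 2.01 0.02 13.625
1.0 0.99 -0.05 14.0083
0.0 0.08 2.36 14.3917
-1.0 -0.97 2.57 14.775
-2.0 -1.96 3.09 15.1583
-3.0 -2.97 3.39 15.5417
-4.0 -3.97 4.77 15.925
[-0.12571411  1.06408166  4.2227534 ] 3.8631435002975647
axis err deg 0.007210662486375326 [0.63120456 0.03295762 0.07128546]
```

View pics/press_c.png

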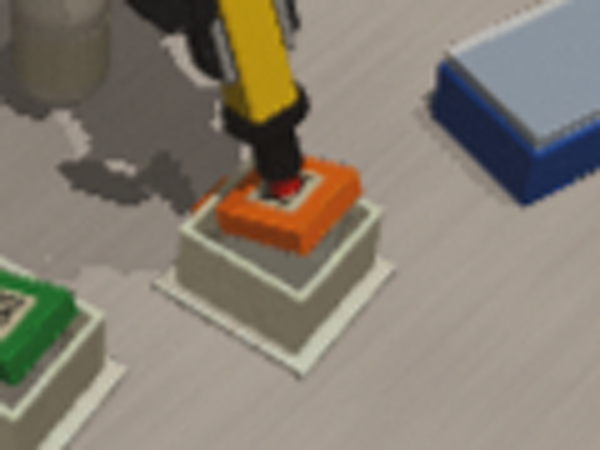

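Run:
```python
from h import *
m.move_l(L+n*(NOSE-.0055),max_speed=.02)
t=m.current_time();F=[]
for _ in range(14): m.dwell(.2);F.append(m.current_force())
print(t,m.current_time(),np.round((np.array(F)-[-.3,-.42,-1.59])@n,2),m.current_ee_pos(),m.current_grip_width())
p,d,c=grab("wrist");save('pw',p);cv2.imwrite('pics/pw_c.png',cv2.resize(p[130:330,180:380,::-1],None,fx=2.5,fy=2.5,interpolation=2))
```

```text
16.7917 19.5917 [4.74 4.62 4.56 4.13 5.03 4.33 4.72 4.36 4.21 4.46 3.28 4.38 4.19 4.45] [0.60347314 0.02977734 0.1478301 ] 0.32055621094614367
```

View pics/pw_c.png

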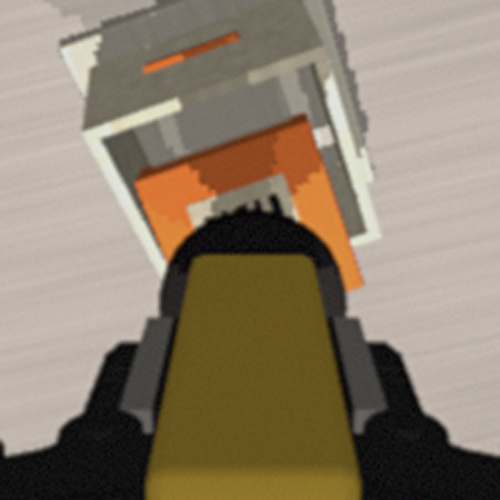

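The scene crop shows the nose on the orange label at about (285,190). The wrist crop shows label on both sides of the barrel. I'll check the centring numerically from saved images; the clock is stopped.

Run:
```python
from h import *
c=m.get_calibration("scene");K=np.array(c["camera_matrix"]);R=np.array(c["R"]);t=np.array(c["t"])
def pj(X): x=K@(R@X+t);return (x[:2]/x[2]).round(2)
ex=ax; ey=np.cross(n,ex)
print('center',pj(L),'1mm ex',pj(L+ex*.01)-pj(L),'ey 10mm',pj(L+ey*.01)-pj(L))
print('cap corners',[pj(L+.027*(a*ex+b*ey)) for a,b in((1,1),(1,-1),(-1,-1),(-1,1))])
p=cv2.cvtColor(cv2.imread('pics/scene.png'),cv2.COLOR_BGR2RGB).astype(int)[220:270,280:340];r,g,b=p[...,0],p[...,1],p[...,2]
o=((r>1.6*b)&(r>1.3*g)&(r>80)).astype(np.uint8)
cs,h=cv2.findContours(o,cv2.RETR_CCOMP,cv2.CHAIN_APPROX_NONE)
for q,hh in zip(cs,h[0]):
    A=cv2.contourArea(q)
    if A>10: M=cv2.moments(q);print('hole' if hh[3]>=0 else 'out',A,M['m10']/M['m00']+280,M['m01']/M['m00']+220)
p=cv2.cvtColor(cv2.imread('pics/press.png'),cv2.COLOR_BGR2RGB).astype(int)[220:270,280:340];r,g,b=p[...,0],p[...,1],p[...,2]
k=(r>2.5*g)&(r>60)&(g<1.5*b+5);v,u=np.nonzero(k);print('red',len(u),u.mean()+280,v.mean()+220,u.min()+280,u.max()+280,v.max()+220)
# label rim visible
x=L-n*0; print('nose edge proj u range',[pj(L+.008*(np.cos(w)*ex+np.sin(w)*ey)) for w in np.arange(0,6.28,.785)])
```

```text
center [306.88 236.96] 1mm ex [-2.21  2.36] ey 10mm [3.18 0.85]
cap corners [array([309.56, 245.84]), array([292.44, 241.01]), array([304.37, 228.64]), array([321.38, 232.9 ])]
out 386.0 307.53756476683935 239.87694300518135
hole 89.0 306.6011235955056 237.07865168539325
red 15 306.73333333333335 236.73333333333335 304 309 238
nose edge proj u range [array([305.11, 238.85]), array([307.43, 238.78]), array([309.42, 237.64]), array([309.92, 236.11]), array([308.64, 235.1 ]), array([306.35, 235.17]), array([304.37, 236.29]), array([303.85, 237.81])]
```

The label centre is at (306.6,237.1), and the nose's visible red spans u 304–309 with its mean at 306.7, so it is centred. Holding 4.4 N for 2.8 s is done. Next I'll return the reader to its stand.

Run:
```python
from h import *
def fz(k=5):
    s=[]
    for _ in range(k): s.append(m.current_force()[2]); m.dwell(.02)
    return np.mean(s)
m.move_l(L+n*(NOSE+.06),max_speed=.1)
m.move_ptp(G+[0,0,.13],Rg); m.dwell(.2)
m.move_l(G+[0,0,.012],max_speed=.12); m.dwell(.2)
f0=fz(8);print(m.current_time(),f0)
for s in np.arange(.008,-.004,-.001):
    m.move_l(G+[0,0,s],max_speed=.02); f=fz(4)-f0
    print(round(s*1e3),f.round(2),np.array(m.current_ee_pos())-G)
    if f>2.5: break
print(m.current_time())
p,d,c=grab("scene");save('back',p);cv2.imwrite('pics/back_c.png',cv2.resize(p[120:210,270:390,::-1],None,fx=5,fy=5,interpolation=2))
```

```text
23.2583 -1.24188937704127
8 0.1 [-2.80779274e-05 -8.52436483e-06  7.89989735e-03]
7 0.08 [-8.01134016e-06  1.11007281e-05  6.98809793e-03]
6 -0.24 [-1.50076085e-06 -6.52136222e-07  5.99006126e-03]
5 -0.39 [-3.56464259e-05 -8.01929671e-06  4.96148235e-03]
4 -0.44 [ 8.32390565e-06 -1.70542108e-05  3.96950557e-03]
3 -0.03 [-2.04944212e-05 -1.85586073e-05  2.96807652e-03]
2 0.28 [-9.38509890e-06 -1.28440023e-05  1.96481317e-03]
1 -0.26 [-2.08624706e-05 -2.24633366e-05  9.78805354e-04]
0 6.82 [1.6532669e-04 6.7983980e-05 4.2514183e-04]
26.2083
```

View pics/back_c.png

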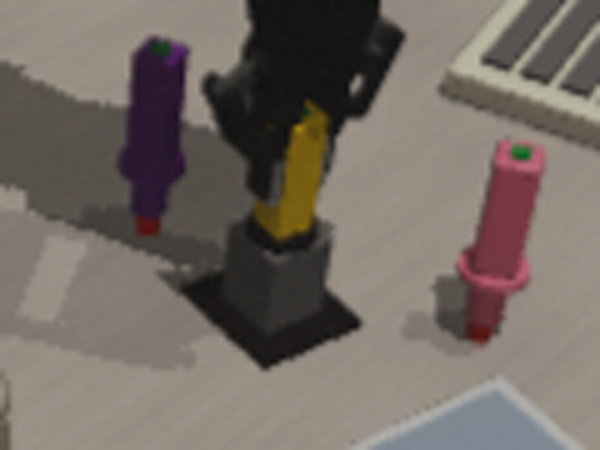

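The reader is seated, with the flange on the rim at (290,230) and contact felt at the grasp height. I'll release, retreat and verify.

Run:
```python
from h import *
m.set_gripper(.75); m.dwell(.2)
m.move_l(G+[0,0,.12],max_speed=.1)
m.set_gripper(1.0)
m.move_ptp([.45,.29,.33],Rg); m.dwell(.3)
p,d,c=grab("wrist");W=cloud(d,c)
def rc(lo,hi,w):
    k=(W[...,2]>lo)&(W[...,2]<hi)&(abs(W[...,0]-.475)<w)&(abs(W[...,1]-.3055)<w);P=W[k];return cv2.minAreaRect((P[:,:2]*1000).astype(np.float32)),np.median(P[:,2])
print('top',rc(.14,.17,.04));print('rim',rc(.055,.068,.045));print(m.current_time(),m.current_force())
s,_,_=grab("scene");save('end',s);cv2.imwrite('pics/end.png',np.hstack([cv2.resize(s[110:210,260:400,::-1],(400,300)),cv2.resize(p[:,:,::-1],(400,300))]))
```

```text
top (((474.444091796875, 305.9471435546875), (28.112125396728516, 27.70358657836914), 77.76506042480469), np.float64(0.1523769708196061))
rim (((474.3975830078125, 305.76177978515625), (45.681854248046875, 45.51775360107422), 76.925537109375), np.float64(0.06287776249930448))
29.4917 [-0.27676339 -0.65303658 -0.32689146]
```

View pics/end.png

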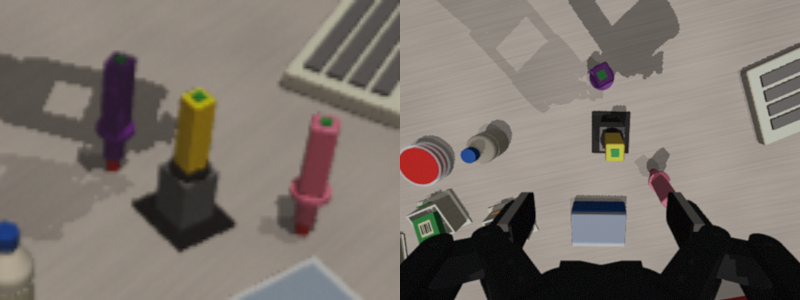

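The reader stands upright in its stand at (195,130), at the same height as at the start, and the gripper is clear.

```bash
python3 -c "
from bench import manip as m
print(m.sign_off())"
```

```text
the job is handed in; nothing more can be done
None
```

The reader's nose was pressed squarely onto the middle of the orange label at about 4.4 N for 2.8 s, the reader is back upright in its stand on its flange and released, and the job was handed in at about 29.5 s.

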